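# Unlatch the canvas clamp, draw its sprung rod to the mark and hold it

### The arm

A 7-joint arm with a two-finger parallel gripper is mounted at the origin on a cart in front of the work surface, level with it; the furniture and walls round the work are solid. World frame = base frame: x ahead of the robot, y to its left, z up, the work surface at z = 0. Lengths are in m, angles in rad, forces in N, time in s.
With the tool pointing down it reaches from about 0.35 to 0.9 m from the base axis. Payload 8.1 kg.
Tool frame: the origin (TCP) lies midway between the tips of the shut fingers; the grasp point (between the pads) lies 19 mm behind it; z points along the fingers, y is the direction in which the jaws open and shut (so a half turn about z gives the same grasp; the last joint's range is limited). The gripper opens to 92 mm and grips with 3 to 60 N. Pads are 19 mm wide; open, the fingers measure 130 mm over their backs; the gripper's body (75 mm by 190 mm) begins 47 mm behind the grasp point.
Start: joints at [-1.322, 0.434, 0.025, 1.573, -0.012, 1.134, -0.075], TCP at [0.215, 0.587, 0.227] pointing down, gripper open.
Joint ranges: [-2.62, 2.62], [-0.44, 2.09], [-1.27, 1.32], [0.08, 2.57], [-1.32, 4.46], [0.12, 2], [-2.74, 2.74]. Speed limits (rad/s): [2.22, 2.22, 3.01, 3.01, 3.14, 3.14, 3.14].

### API

Orientations are given as a rotation vector (axis times angle).
In Python, from cell import arm gives the robot as it stands. The module is installed in compiled form; this text tells all that it offers.
- The arm moves only by the tool jog_arm, never from a script. Its argument "increments" is a list of rows, each an object with "slide": the shift along the tool's x, y, z in mm, a list of three; "roll": the turn about the tool's z in rad; "gripper": the opening, from 0 (shut) to 1 (fully open). In form: [{"slide": [x, y, z], "roll": roll, "gripper": gripper}, ...]. A call has exactly 10 rows; each row is the pose to reach, as a shift and turn from the pose commanded when the call began, along the tool's axes at that moment; what a row does not reach only later rows make up. A row lasts 1/12 s, in which the tool goes at most 41.7 mm and 7.16 degrees, less where a joint would pass 70% of its speed; a pose out of reach is approached as far as the arm can. A call with a gripper value outside its range is refused whole. The fingers move at their own pace and stop on an object; "newtons" is the grip in N (left out, the last holds). Time passes only in rows, so rows that repeat a pose let the fingers close, or fill a call up. It gives the time, the measured TCP pose, the force and the opening at its end, in the units of the state.
- arm.observe(): the state, without advancing time (a new reading comes with each control period).
- arm.get_image(name): name is "scene" or "side" or "wrist"; returns a dict with "frame" (480x640x3 uint8, blue, green, red), "depth" (480x640 float32, m along the optical axis (not along the pixel's ray), 0 where there is no reading), "intrinsics" (3x3 intrinsics, pixels), "R" (3x3) and "t" (3): a world point X has camera coordinates R X + t; the wrist camera has in their place "hand_eye" (4x4, takes a point from camera to tool coordinates, whose origin is the TCP and whose axes are the flange's). Camera axes: x right, y down, z forward; pixel columns grow to the right and rows downward; lengths in m; the calibration is good to about 2 mm. A picture is of the moment at which its call begins: read the wrist's pose just before it.
- arm.sign_off(): hands the job in, once; it reports no verdict.
The state is a dict: "clock": time; "joints": joint angles; "dq": joint speeds; "joint_efforts": joint torques, N m; "position": TCP position; "ee_rot": TCP orientation; "force": force on the tool from outside, world axes, zero at the start; "ft_torque": the same for the moment, N m; "width": opening from 0.0 (shut) to 1.0 (fully open).
Only numpy, scipy, OpenCV 4.12 (cv2) and the standard library are available. Lean on these libraries where they do the work, as an engineer would, in place of code of your own. Each camera call takes 0.05 s, during which the arm holds its last target.

### The job

On the canvas display clamp, swing the orange latch lever open all the way to its stop. Then take the rod by its grey grip, draw it up against its spring until the yellow pointer on the front of the column is level with the red marker, and keep holding it there, still, so that a colleague can slip a canvas in: you finish while holding it. Leave the red marker where it is set, and do not disturb the other things on the table.

Things in the scene. Friction and masses are not known exactly. Their poses are not given: they have to be found in the camera images.
- stand: Canvas clamp, fixed on the table: wooden base 86 x 80 x 14 mm carrying an aluminium column 44 (x) x 52 (y) mm, its top at 150 mm. Origin: under the base on the column's axis; z up; -x is the column's front, with slot, scale and marker, turned roughly to the robot; canvases go behind, at +x.
- rod_grip (a point): Middle of the grip on top of the sprung rod: upright grey block 22 x 22 mm, 40 mm tall, sides parallel to the stand's x and y; this point is 18 mm below its top and 22 mm above the black jaw plate (36 mm wide in y, running 46 mm back to +x and 14 mm to -x). 204 mm above the table with the rod down.
- rod (a joint): Draw of the rod straight up out of the column, m: 0 down, 0.105 at its stop. Weight and spring pull it down with about 5 N at 0, growing 60 N/m to about 10 N; it springs back if let go. While the lever is shut over the rod's collar the rod cannot rise.
- pointer (a point): Tip of the yellow pointer (16 x 3 mm) that looks out of the slot in the column's front, fixed to the rod: 40 mm above the table when the rod is down and rises with it.
- marker_mid (a point): Middle of the front of the red marker, 16 mm wide and 10 mm tall, clipped beside the slot on the column's front (on the +y side), 84 to 126 mm above the table. It slides stiffly but shall stay.
- lever (a joint): Angle of the latch lever, rad: about 0 shut, 1.25 open at its stop. It turns about a vertical pin, anticlockwise seen from above; shut it points along the stand's +y, open its end has swung to the front (-x). Light friction (about 1 N at the post), stays where left.
- lever_hinge (a point): Axis of the orange latch lever: vertical pin at stand x -13, y -20 mm, on top of the column at the height of the lever bar (bar 12 mm wide, 8 mm thick, top 167 mm above the table).
- lever_post (a point): Round upright orange post at the lever's free end, 12 mm in diameter, 72 mm from the hinge axis; this point is on its axis, 18 mm below its top (203 mm above the table) and 14 mm above its 4 mm foot disc.
- cup: Gold cup, 67 mm across, 58 mm high, standing loose on the table; origin under its middle. Bystander.
- tub_orange: Orange lidded tub, 78 mm across, 42 mm high, loose; origin under its middle. Bystander.
- tub_green: Green lidded tub, 78 mm across, 42 mm high, loose; origin under its middle. Bystander.
- tags: Pack of tags, 88 x 62 x 14 mm, loose, lying flat; origin under its middle. Bystander.
- canvas: Stretched canvas, 190 x 225 x 17 mm, loose, lying flat on the table far right of the clamp; its origin is at the middle of one 190 mm edge. Bystander.

How it is judged:
By the outcome, as a careful person would: the job done as asked, in the order asked, and still so for the second after the job is handed in, while the arm keeps its last pose, push and grip.
It also fails if it takes over 48 s, if anything falls off the work surface, if the arm or the gripper's body presses on something with over 40 N, if the wrist force passes 120 N, or if a joint passes its speed limit or range.

## Working session

There is one attempt and no reset: what is moved stays moved. The work goes in short steps, Python scripts to look and compute and a tool call to move; the robot and the scene stay as the last step left them, time stands still between calls to the robot, and variables do not carry over. Pictures are saved under pics/ and viewed, and the job is handed in when it is done.

Besides the shell and the picture viewer there is one more tool, called as name([rows], argument=value, ...), one row to a line, values as JSON. jog_arm: Moves the arm, as the interface text tells. Its arguments: {"type":"object","properties":{"increments":{"type":"array"},"newtons":{"type":"number"}},"required":["increments"]}

```bash
mkdir -p pics; cat > h.py <<'E'
import numpy as np, cv2
from cell import arm
def snap(name,fn):
    im=arm.get_image(name); cv2.imwrite('pics/'+fn,im['frame']); return im
E
python3 - <<'E'
from h import *
s=arm.observe(); print({k:np.round(v,4) for k,v in s.items()})
for n in ['scene','side','wrist']:
    im=snap(n,n+'0.png'); print(n,im['intrinsics'].round(1).tolist(),[im[k].round(3).tolist() for k in im if k in('R','t','hand_eye')])
    np.savez(n+'0.npz',**im)
E
```

```text
{'clock': np.float64(0.0), 'joints': array([-1.3216,  0.4352,  0.025 ,  1.5741, -0.0116,  1.134 , -0.0751]), 'dq': array([ 0.0002,  0.0006,  0.0007, -0.0002, -0.0027,  0.0009, -0.0005]), 'joint_efforts': array([-1.20000e-03, -6.67832e+01,  9.84200e-01, -3.14481e+01,
       -6.07000e-02,  4.28000e-02,  2.00000e-04]), 'position': array([0.2152, 0.5862, 0.2259]), 'ee_rot': array([-5.498e-01, -3.093e+00,  2.400e-03]), 'force': array([0.6131, 0.1711, 1.1682]), 'ft_torque': array([0.0165, 0.007 , 0.0026]), 'width': np.float64(0.9991)}
scene [[544.9, 0.0, 326.6], [0.0, 544.9, 235.9], [0.0, 0.0, 1.0]] [[[0.89, -0.454, -0.024], [-0.262, -0.468, -0.844], [0.372, 0.758, -0.536]], [-0.374, 0.248, 1.187]]
side [[445.4, 0.0, 327.9], [0.0, 445.4, 230.5], [0.0, 0.0, 1.0]] [[[0.782, 0.623, 0.005], [0.544, -0.679, -0.492], [-0.303, 0.388, -0.87]], [-0.362, -0.159, 1.517]]
wrist [[410.8, 0.0, 321.5], [0.0, 410.8, 239.1], [0.0, 0.0, 1.0]] [[[-0.0, -0.966, -0.259, 0.069], [1.0, -0.0, -0.0, -0.0], [0.0, -0.259, 0.966, -0.158], [0.0, 0.0, 0.0, 1.0]]]
```

View pics/scene0.png

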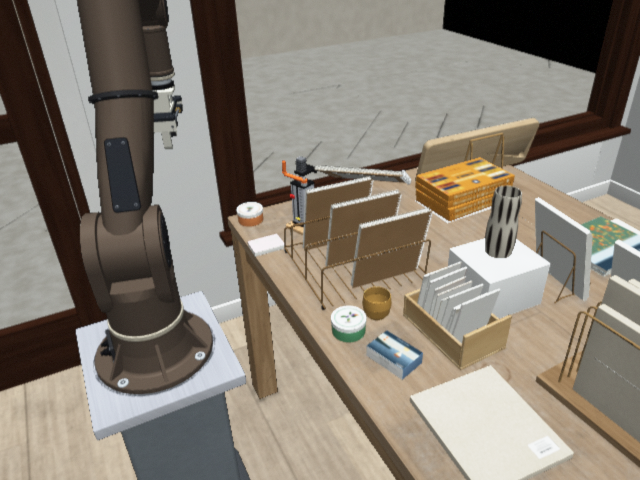

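View pics/side0.png

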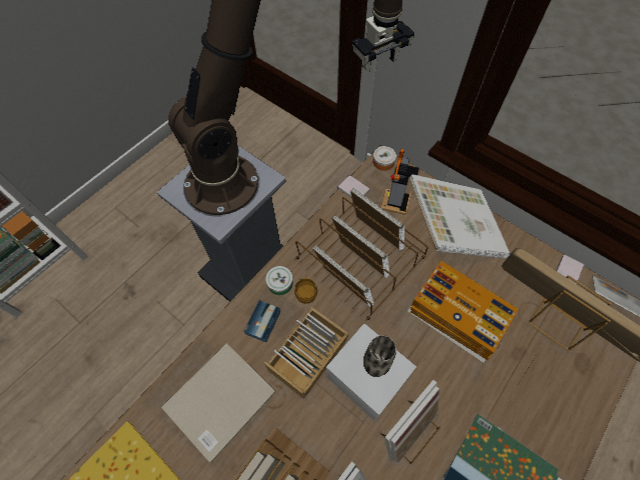

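View pics/wrist0.png

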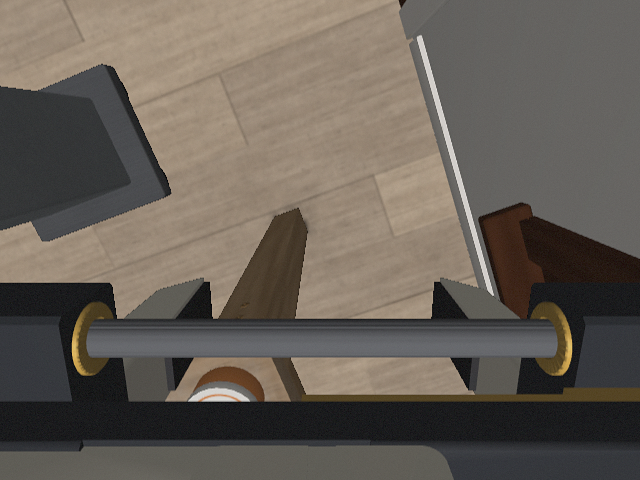

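```bash
python3 - <<'E'
from h import *
a=cv2.imread('pics/scene0.png')[140:260,220:420]; b=cv2.imread('pics/side0.png')[130:230,330:450]
cv2.imwrite('pics/z1.png',cv2.resize(a,None,fx=4,fy=4,interpolation=cv2.INTER_CUBIC));cv2.imwrite('pics/z2.png',cv2.resize(b,None,fx=5,fy=5,interpolation=cv2.INTER_CUBIC))
E
```

```text
(no output)
```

View pics/z1.png

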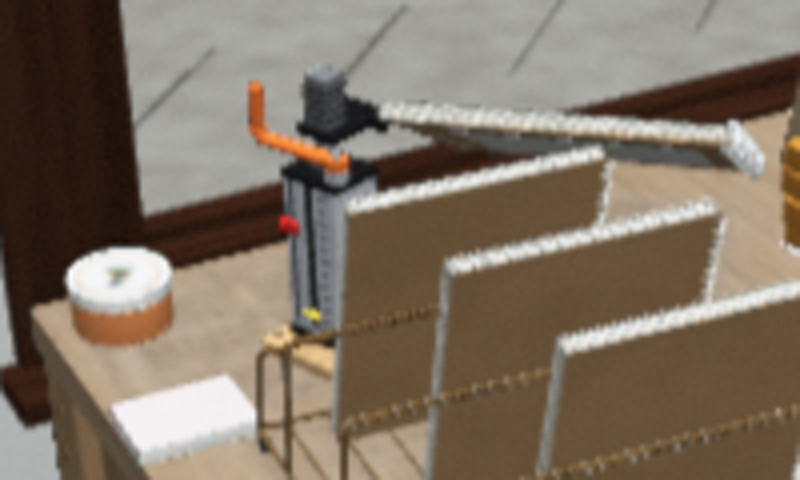

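View pics/z2.png

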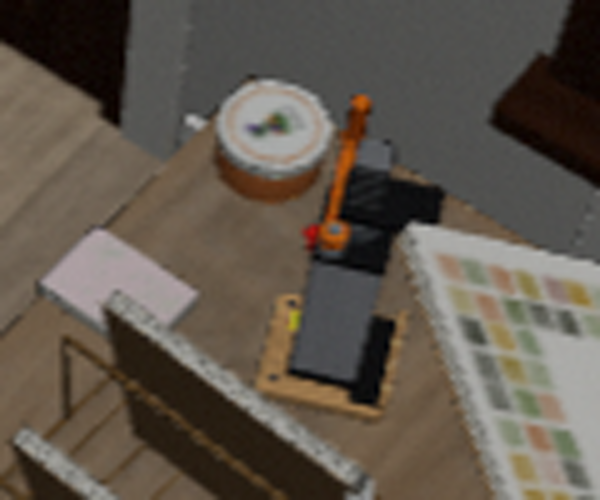

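```bash
cat >> h.py <<'E'
def ray(im,u,v):
    d=np.linalg.inv(im['intrinsics'])@np.array([u,v,1.]); R=im['R'];t=im['t']
    return -R.T@t, R.T@d
def plane(im,u,v,z):
    o,d=ray(im,u,v); return o+d*(z-o[2])/d[2]
def tri(*obs):
    A=np.zeros((3,3));b=np.zeros(3);L=[]
    for im,u,v in obs:
        o,d=ray(im,u,v);d=d/np.linalg.norm(d);P=np.eye(3)-np.outer(d,d);A+=P;b+=P@o;L.append((o,P))
    X=np.linalg.solve(A,b); return X,[np.linalg.norm(P@(X-o)) for o,P in L]
def proj(im,X):
    c=im['R']@np.asarray(X)+im['t'];p=im['intrinsics']@c;return p[:2]/p[2]
def blobs(im,lo,hi,box):
    x0,y0,x1,y1=box; h=cv2.cvtColor(im['frame'],cv2.COLOR_BGR2HSV)
    m=cv2.inRange(h,lo,hi); k=np.zeros_like(m);k[y0:y1,x0:x1]=m[y0:y1,x0:x1]
    n,l,s,c=cv2.connectedComponentsWithStats(k)
    return k,[(s[i].tolist(),c[i].round(2).tolist()) for i in range(1,n) if s[i][4]>=3]
E
python3 - <<'E'
from h import *
S=dict(np.load('scene0.npz'));D=dict(np.load('side0.npz'))
for n,im,box in (('sc',S,(270,150,320,230)),('sd',D,(380,145,430,220))):
    for c,lo,hi in (('orange',(6,150,120),(16,255,255)),('red',(0,150,100),(4,255,255)),('red2',(172,150,100),(180,255,255)),('yellow',(24,120,120),(34,255,255))):
        print(n,c,blobs(im,lo,hi,box)[1])
for nm,s,d,z in (('posttop',(283.8,161.5),(402.2,150.4),.221),('yellow',(297.7,218.6),(388.8,193.8),.04),('red',(292,195.8),(392.2,177.2),None),
   ('hinge',(304.5,180),(396.8,177),.170)):
    print(nm,tri((S,*s),(D,*d)), z and (plane(S,*s,z),plane(D,*d,z)))
# grip top depth
for im,u,v in ((S,301,158),(S,301,163),(D,405,161),(D,411,168)):
    z=im['depth'][v,u];o,d=ray(im,u,v);print(z,o+d*z)
E
```

```text
sc orange [([282, 161, 25, 22, 114], [291.61, 173.87])]
sc red [([290, 194, 4, 4, 15], [291.4, 195.6])]
sc red2 []
sc yellow [([296, 217, 4, 4, 8], [298.0, 218.38])]
sd orange [([400, 149, 4, 3, 8], [401.5, 150.0]), ([394, 158, 7, 22, 53], [397.25, 168.74])]
sd red [([391, 175, 3, 4, 9], [391.89, 176.44])]
sd red2 []
sd yellow [([388, 192, 2, 4, 7], [388.43, 193.29])]
posttop (array([0.46884466, 0.34795316, 0.20168194]), [np.float64(0.0005271149563104509), np.float64(0.0005271149563103885)]) (array([0.45327645, 0.30740836, 0.221     ]), array([0.47512129, 0.33329999, 0.221     ]))
yellow (array([0.4793716 , 0.2974493 , 0.03967867]), [np.float64(8.837955595910139e-05), np.float64(8.837955595925108e-05)]) (array([0.47918031, 0.29681565, 0.04      ]), array([0.47939919, 0.29732788, 0.04      ]))
red (array([0.47212807, 0.31150971, 0.10936753]), [np.float64(6.407607161257239e-05), np.float64(6.407607161254032e-05)]) None
hinge (array([0.50010205, 0.28222123, 0.16492411]), [np.float64(0.0002570340699123387), np.float64(0.00025703406991239023)]) (array([0.49601853, 0.27245984, 0.17      ]), array([0.50145781, 0.27892708, 0.17      ]))
1.479084 [0.50021364 0.29793903 0.22431897]
1.4891362 [0.50033372 0.30005368 0.20862601]
1.2851648 [0.50476879 0.30237431 0.22528569]
1.327641 [0.51937082 0.324898   0.18143213]
```

```bash
python3 - <<'E'
from h import *
for n in ('scene','side'):
    im=dict(np.load(n+'0.npz'));v,u=np.mgrid[:480,:640];z=im['depth']
    p=np.stack([(u-im['intrinsics'][0,2])/im['intrinsics'][0,0]*z,(v-im['intrinsics'][1,2])/im['intrinsics'][1,1]*z,z],-1)
    X=(p-im['t'])@im['R']; ok=z>0
    print(n,'rows x .1..1.0, cols y 0..0.9: max z (cm)')
    for x in np.arange(.1,1.0,.05):
        print('%.2f'%x,[int(100*X[...,2][k].max()) if (k:=ok&(abs(X[...,0]-x)<.025)&(abs(X[...,1]-y)<.025)&(X[...,2]>-.1)).any() else '.' for y in np.arange(0,.9,.05)])
E
```

```text
scene rows x .1..1.0, cols y 0..0.9: max z (cm)
0.10 [45, 59, 68, 68, '.', '.', '.', '.', '.', '.', '.', '.', '.', '.', '.', '.', '.', '.']
0.15 [0, 0, 0, 67, '.', '.', '.', '.', 64, '.', 33, 33, '.', '.', '.', '.', '.', '.']
0.20 ['.', '.', '.', '.', '.', '.', '.', '.', 64, 63, 61, 57, 41, '.', '.', '.', '.', '.']
0.25 ['.', '.', '.', '.', '.', '.', '.', '.', '.', 62, 62, 61, 60, 33, '.', '.', '.', '.']
0.30 [0, 0, 0, 0, 0, 1, 1, 0, 0, 0, 0, '.', '.', 33, '.', '.', '.', '.']
0.35 [0, 0, 0, 0, 0, 2, 1, 0, 4, 4, 0, '.', '.', '.', '.', '.', '.', '.']
0.40 [1, 12, 1, 12, 8, 1, 2, 0, 4, 4, '.', '.', '.', '.', '.', '.', '.', 55]
0.45 [21, 21, 5, 21, 7, 1, 16, 20, 0, 0, 0, '.', '.', '.', '.', '.', '.', 55]
0.50 [21, 22, 21, 21, 1, 17, 22, 17, 0, 0, 0, '.', '.', '.', '.', '.', '.', 55]
0.55 [21, 22, 21, 21, '.', 20, 19, 18, '.', 0, 0, '.', '.', '.', '.', '.', '.', '.']
0.60 [22, 22, 21, 21, 19, 19, 17, 15, 11, '.', '.', '.', '.', '.', '.', '.', '.', '.']
0.65 [22, 21, '.', 18, 20, 19, 15, 13, 10, 7, '.', '.', '.', '.', '.', '.', '.', '.']
0.70 [0, 0, '.', 19, 19, 15, 13, 11, 8, 6, 3, '.', '
[... 1265 characters left out ...]
 0, 0, '.', '.', '.', '.', '.', '.', '.']
0.60 [21, 21, 21, 21, 19, 20, 19, 16, 13, '.', '.', '.', '.', '.', '.', '.', '.', '.']
0.65 [22, 21, 1, 18, 19, 19, 17, 14, 12, 9, '.', '.', '.', '.', '.', '.', '.', '.']
0.70 [0, 11, 1, 19, 19, 17, 15, 13, 10, 8, 5, '.', '.', '.', '.', '.', '.', '.']
0.75 [19, 19, 19, 19, 18, 15, 13, 11, 9, 6, 4, '.', '.', '.', '.', '.', '.', '.']
0.80 [19, 19, 19, '.', 15, 13, 11, 9, 7, 4, 0, '.', '.', '.', '.', '.', '.', '.']
0.85 [19, 19, 19, '.', 0, 11, 9, 7, 5, 0, 0, '.', '.', '.', '.', '.', '.', '.']
0.90 [19, 19, 19, '.', 0, 20, 14, 5, 0, 0, 0, '.', '.', '.', '.', '.', '.', '.']
0.95 [19, 19, 19, '.', 0, 20, 7, '.', 0, 0, 0, '.', '.', '.', '.', '.', '.', '.']
```

```bash
cat >> h.py <<'E'
from scipy.spatial.transform import Rotation as Ro
def pose():
    s=arm.observe(); return s,Ro.from_rotvec(s['ee_rot']).as_matrix(),np.array(s['position'])
def need(target):
    s,R,p=pose(); print('slide mm',(1000*R.T@(np.array(target)-p)).round(1),'jaw angle deg',np.degrees(np.arctan2(R[1,1],R[0,1])).round(2), 'pos',p.round(4),'zaxis',R[:,2].round(3))
E
python3 - <<'E'
from h import *
need([.469,.348,.33])
E
```

```text
slide mm [-320.3 -136.4 -103.7] jaw angle deg 69.84 pos [0.2153 0.5864 0.2261] zaxis [-0.    -0.001 -1.   ]
```

jog_arm([
  {"slide": [0, 0, -30], "roll": 0, "gripper": 1},
  {"slide": [-10, -5, -60], "roll": 0, "gripper": 1},
  {"slide": [-40, -18, -85], "roll": 0, "gripper": 1},
  {"slide": [-75, -33, -104], "roll": 0, "gripper": 1},
  {"slide": [-110, -48, -104], "roll": 0, "gripper": 1},
  {"slide": [-145, -63, -104], "roll": 0, "gripper": 1},
  {"slide": [-180, -78, -104], "roll": 0, "gripper": 1},
  {"slide": [-215, -93, -104], "roll": 0, "gripper": 1},
  {"slide": [-250, -107, -104], "roll": 0, "gripper": 1},
  {"slide": [-270, -115, -104], "roll": 0, "gripper": 1},
], newtons=15)

```text
clock: 0.98
position: [0.4326, 0.3815, 0.3308]
ee_rot: [0.557, 3.09, -0.002]
force: [0.1, -1.3, -0.5]
width: 0.998
```

```bash
python3 - <<'E'
from h import *
s,R,p=pose();need([.469,.348,.33]);print(s['joints'].round(2),s['clock'])
im=snap('wrist','w1.png');np.savez('w1.npz',Rt=R,pt=p,**im)
E
```

```text
slide mm [-45.8 -18.7   0.9] jaw angle deg 69.57 pos [0.4326 0.3815 0.3308] zaxis [ 0.001 -0.001 -1.   ]
[-0.93  0.29  0.15  1.54 -0.04  1.32  0.44] 0.9833
```

View pics/w1.png

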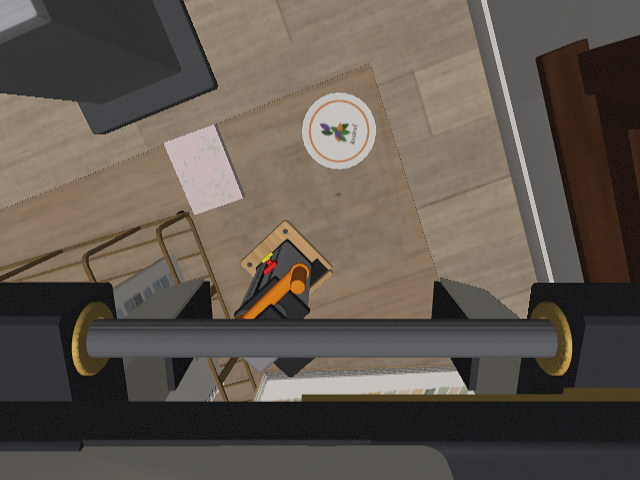

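```bash
cat >> h.py <<'E'
def wplane(im,R,p,u,v,z):
    H=im['hand_eye'];d=R@H[:3,:3]@np.linalg.inv(im['intrinsics'])@np.array([u,v,1.]);o=p+R@H[:3,3]
    return o+d*(z-o[2])/d[2]
E
python3 - <<'E'
from h import *
im=dict(np.load('w1.npz'));
cv2.imwrite('pics/w1z.png',cv2.resize(im['frame'][210:330,220:360],None,fx=5,fy=5,interpolation=cv2.INTER_CUBIC))
R,p=im['Rt'],im['pt']
for u,v,z in ((300,284,.203),(286,220,.014),(242,265,.014),(332,270,.014),(270,267,.11),(268,257,.04)):print((u,v),wplane(im,R,p,u,v,z).round(4))
E
```

```text
(300, 284) [0.4669 0.3511 0.203 ]
(286, 220) [0.4513 0.3289 0.014 ]
(242, 265) [0.4847 0.2579 0.014 ]
(332, 270) [0.5289 0.3584 0.014 ]
(270, 267) [0.4725 0.3124 0.11  ]
(268, 257) [0.4798 0.2977 0.04  ]
```

View pics/w1z.png

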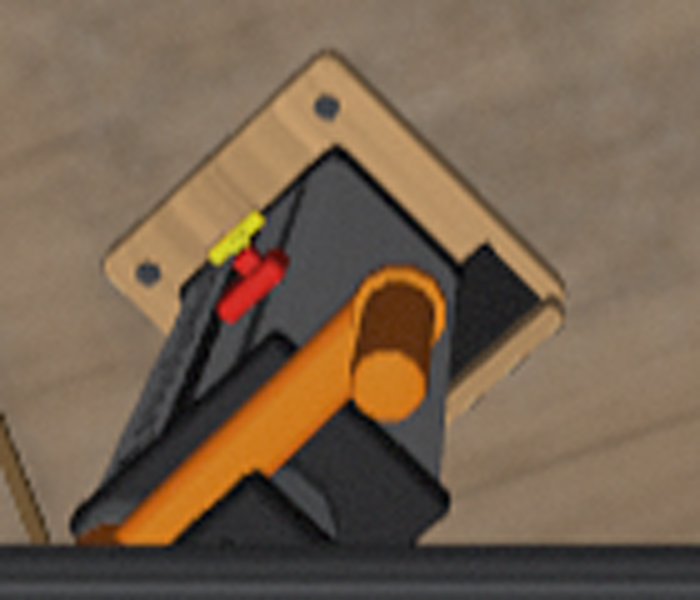

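```bash
python3 - <<'E'
from h import *
im=dict(np.load('w1.npz'));R,p=im['Rt'],im['pt']
for u,v,z in ((297.7,287,.203),(300.3,271.5,.171)):print((u,v),wplane(im,R,p,u,v,z).round(4))
need([.469,.348,.176])
E
```

```text
(297.7, 287) [0.4685 0.3486 0.203 ]
(300.3, 271.5) [0.4679 0.3492 0.171 ]
slide mm [-41.7 -16.7 155. ] jaw angle deg 69.31 pos [0.4354 0.3788 0.3308] zaxis [ 0.003 -0.003 -1.   ]
```

jog_arm([
  {"slide": [-10, -4, 10], "roll": 0, "gripper": 1},
  {"slide": [-20, -8, 25], "roll": 0, "gripper": 1},
  {"slide": [-30, -12, 45], "roll": 0, "gripper": 1},
  {"slide": [-38, -16, 65], "roll": 0, "gripper": 1},
  {"slide": [-43, -18, 85], "roll": 0, "gripper": 1},
  {"slide": [-43, -18, 95], "roll": 0, "gripper": 1},
  {"slide": [-43, -18, 100], "roll": 0, "gripper": 1},
  {"slide": [-43, -18, 100], "roll": 0, "gripper": 1},
  {"slide": [-43, -18, 100], "roll": 0, "gripper": 1},
  {"slide": [-43, -18, 100], "roll": 0, "gripper": 1},
])

```text
clock: 1.87
position: [0.4634, 0.355, 0.2318]
ee_rot: [0.548, 3.093, 0.003]
force: [0.2, -0.8, 1.1]
width: 0.999
```

```bash
python3 - <<'E'
from h import *
need([.4687,.3485,.178]); need([.4687,.3485,.178]); im=snap('side','s2.png'); need([.4687,.3485,.178]); print(arm.observe()['force'])
im2=snap('scene','c2.png')
a=cv2.resize(im2['frame'][110:230,240:380],None,fx=3,fy=3);b=cv2.resize(im['frame'][110:230,330:470],None,fx=3,fy=3)
cv2.imwrite('pics/m2.png',np.vstack([a,b])[:,:])
E
```

```text
slide mm [-7.2 -4.4 53.8] jaw angle deg 69.9 pos [0.4634 0.355  0.2318] zaxis [ 0.001  0.001 -1.   ]
slide mm [-7.2 -4.4 53.8] jaw angle deg 69.9 pos [0.4634 0.355  0.2318] zaxis [ 0.001  0.001 -1.   ]
slide mm [-7.  -4.3 53.9] jaw angle deg 69.88 pos [0.4635 0.3549 0.2319] zaxis [ 0.001  0.002 -1.   ]
[ 0.41159436 -0.37749057  0.27655171]
```

View pics/m2.png

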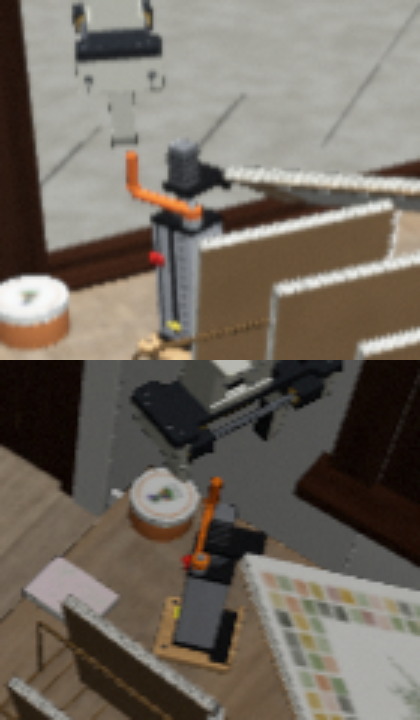

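jog_arm([
  {"slide": [-7, -4, 5], "roll": 0, "gripper": 1},
  {"slide": [-7, -4, 20], "roll": 0, "gripper": 1},
  {"slide": [-7, -4, 35], "roll": 0, "gripper": 1},
  {"slide": [-7, -4, 48], "roll": 0, "gripper": 0.6},
  {"slide": [-7, -4, 53], "roll": 0, "gripper": 0.4},
  {"slide": [-7, -4, 53], "roll": 0, "gripper": 0.3},
  {"slide": [-7, -4, 53], "roll": 0, "gripper": 0.1},
  {"slide": [-7, -4, 53], "roll": 0, "gripper": 0.1},
  {"slide": [-7, -4, 53], "roll": 0, "gripper": 0.1},
  {"slide": [-7, -4, 53], "roll": 0, "gripper": 0.1},
], newtons=12)

```text
clock: 2.8
position: [0.4689, 0.3481, 0.1785]
ee_rot: [0.55, 3.092, 0.002]
force: [0.2, -0.6, -0.0]
width: 0.54
```

```bash
python3 - <<'E'
from h import *
im2=snap('scene','c3.png');im=snap('side','s3.png')
need([.4687,.3485,.178]); s=arm.observe();print(s['force'],s['width'])
a=cv2.resize(im2['frame'][110:230,240:380],None,fx=3,fy=3);b=cv2.resize(im['frame'][110:230,330:470],None,fx=3,fy=3)
cv2.imwrite('pics/m3.png',np.hstack([a,b])[:,:800])
E
```

```text
slide mm [0.2 0.5 0.2] jaw angle deg 69.84 pos [0.4688 0.348  0.1782] zaxis [ 0.001  0.001 -1.   ]
[-0.19435358 -0.35900423 -0.11881904] 0.4518457341436428
```

View pics/m3.png

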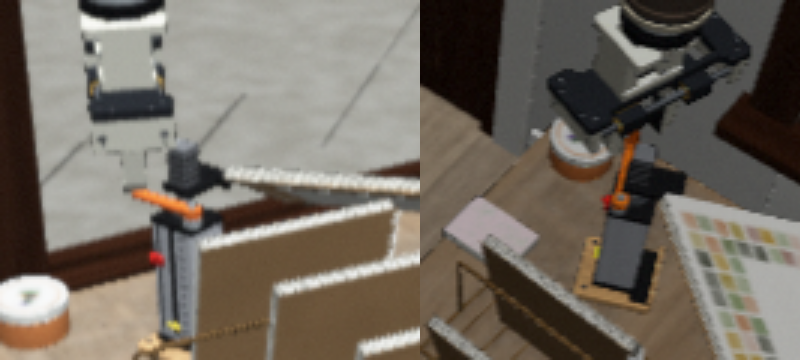

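jog_arm([
  {"slide": [0, 0, 0], "roll": 0, "gripper": 0.08},
  {"slide": [0, 0, 0], "roll": 0, "gripper": 0.08},
  {"slide": [0, 0, 0], "roll": 0, "gripper": 0.08},
  {"slide": [0, 0, 0], "roll": 0, "gripper": 0.08},
  {"slide": [0, 0, 0], "roll": 0, "gripper": 0.08},
  {"slide": [0, 0, 0], "roll": 0, "gripper": 0.08},
  {"slide": [0, 0, 0], "roll": 0, "gripper": 0.08},
  {"slide": [0, 0, 0], "roll": 0, "gripper": 0.08},
  {"slide": [0, 0, 0], "roll": 0, "gripper": 0.08},
  {"slide": [0, 0, 0], "roll": 0, "gripper": 0.08},
])

```text
clock: 3.73
position: [0.4685, 0.3483, 0.1778]
ee_rot: [-0.549, -3.093, -0.001]
force: [-0.2, 2.3, -0.8]
width: 0.126
```

```bash
python3 - <<'E'
from h import *
s,R,p=pose();print(s['clock'],s['force'],s['width'],p)
# arc about hinge
th=np.radians(25.2);O=np.array([.503,.306]);Rs=lambda a:np.array([[np.cos(a),-np.sin(a)],[np.sin(a),np.cos(a)]])
h=O+Rs(th)@[-.013,-.020]; v=p[:2]-h;print('hinge',h,'r',np.linalg.norm(v),'ang',np.degrees(np.arctan2(v[1],v[0]))-115.2)
a0=np.arctan2(v[1],v[0])
for dg in range(0,85,8):
    a=a0+np.radians(dg);q=h+.072*np.array([np.cos(a),np.sin(a)])
    d=R.T@np.append(q-(h+.072*v/np.linalg.norm(v)),0);print(dg,(1000*d).round(1))
E
```

```text
3.7333 [-0.18897559  2.32535789 -0.82683561] 0.1256205948042455 [0.46847354 0.34827604 0.17778599]
hinge [0.49975283 0.28236833] r 0.07295355183571753 ang 0.18865529119469215
0 [0. 0. 0.]
8 [ 6.5 -7.6 -0. ]
16 [ 11.9 -16.1  -0. ]
24 [ 16.1 -25.3  -0. ]
32 [ 18.9 -34.9  -0. ]
40 [ 20.4 -44.8  -0. ]
48 [ 20.5 -54.9  -0. ]
56 [ 19.2 -64.8  -0. ]
64 [ 16.5 -74.5  -0. ]
72 [ 12.5 -83.7  -0. ]
80 [  7.2 -92.3  -0.1]
```

jog_arm([
  {"slide": [6.5, -7.5, 0], "roll": 0, "gripper": 0.08},
  {"slide": [12, -16, 0], "roll": 0, "gripper": 0.08},
  {"slide": [16, -25, 0], "roll": 0, "gripper": 0.08},
  {"slide": [19, -35, 0], "roll": 0, "gripper": 0.08},
  {"slide": [20.5, -45, 0], "roll": 0, "gripper": 0.08},
  {"slide": [20.5, -50, 0], "roll": 0, "gripper": 0.08},
  {"slide": [20.5, -55, 0], "roll": 0, "gripper": 0.08},
  {"slide": [19, -65, 0], "roll": 0, "gripper": 0.08},
  {"slide": [18, -70, 0], "roll": 0, "gripper": 0.08},
  {"slide": [18, -70, 0], "roll": 0, "gripper": 0.08},
])

```text
clock: 4.57
position: [0.4279, 0.2866, 0.1778]
ee_rot: [0.553, 3.092, -0.002]
force: [-2.1, -0.6, 1.3]
width: 0.126
```

```bash
python3 - <<'E'
from h import *
s,R,p=pose();print(s['clock'],s['force'],s['width'],p)
h=np.array([.49975,.28237]); v=p[:2]-h;a0=np.arctan2(v[1],v[0]);print('r',np.linalg.norm(v),'ang rad',a0-np.radians(115.2))
for r in (1.2,1.25,1.28,1.31,1.34):
    a=np.radians(115.2)+r;q=h+.072*np.array([np.cos(a),np.sin(a)])
    print(r,(1000*R.T@np.append(q-p[:2],0)).round(1))
E
```

```text
4.5667 [-2.08008048 -0.60673996  1.31722894] 0.1255491371592624 [0.42785651 0.28657402 0.17779056]
r 0.07201629654684506 ang rad 1.0725642552789467
1.2 [-3.2 -8.6  0. ]
1.25 [ -4.8 -11.8   0. ]
1.28 [ -5.8 -13.7   0. ]
1.31 [ -6.9 -15.6   0. ]
1.34 [ -8.  -17.5   0. ]
```

jog_arm([
  {"slide": [-1, -3, 0], "roll": 0, "gripper": 0.08},
  {"slide": [-2, -6, 0], "roll": 0, "gripper": 0.08},
  {"slide": [-3, -8, 0], "roll": 0, "gripper": 0.08},
  {"slide": [-4, -10, 0], "roll": 0, "gripper": 0.08},
  {"slide": [-5, -12, 0], "roll": 0, "gripper": 0.08},
  {"slide": [-6, -14, 0], "roll": 0, "gripper": 0.08},
  {"slide": [-7, -16, 0], "roll": 0, "gripper": 0.08},
  {"slide": [-7, -16, 0], "roll": 0, "gripper": 0.08},
  {"slide": [-7, -16, 0], "roll": 0, "gripper": 0.08},
  {"slide": [-7, -16, 0], "roll": 0, "gripper": 0.08},
])

```text
clock: 5.4
position: [0.4283, 0.2759, 0.1782]
ee_rot: [0.544, 3.094, 0.01]
force: [-1.1, 18.7, -5.4]
width: 0.128
```

```bash
python3 - <<'E'
from h import *
s,R,p=pose();print(s['clock'],s['force'],s['width'],p)
h=np.array([.49975,.28237]); v=p[:2]-h;a0=np.arctan2(v[1],v[0]);print('r',np.linalg.norm(v),'ang rad',a0-np.radians(115.2))
E
```

```text
5.4 [-1.14757472 18.71245012 -5.42037226] 0.12757449942242624 [0.42831562 0.27592732 0.17818836]
r 0.0717243210200197 ang rad -5.062265062047967
```

jog_arm([
  {"slide": [0, 0, 0], "roll": 0, "gripper": 0.5},
  {"slide": [0, 0, 0], "roll": 0, "gripper": 0.5},
  {"slide": [0, 0, 0], "roll": 0, "gripper": 0.5},
  {"slide": [0, 0, 0], "roll": 0, "gripper": 0.5},
  {"slide": [0, 0, 0], "roll": 0, "gripper": 0.5},
  {"slide": [0, 0, -15], "roll": 0, "gripper": 0.65},
  {"slide": [0, 0, -35], "roll": 0, "gripper": 0.65},
  {"slide": [0, 0, -60], "roll": 0, "gripper": 0.65},
  {"slide": [0, 0, -90], "roll": 0, "gripper": 0.65},
  {"slide": [0, 0, -110], "roll": 0, "gripper": 0.65},
])

```text
clock: 6.23
position: [0.4292, 0.2704, 0.2901]
ee_rot: [0.551, 3.092, 0.001]
force: [0.7, 1.3, -0.2]
width: 0.651
```

```bash
python3 - <<'E'
from h import *
s,R,p=pose();print(s['clock'],s['force'],s['width'],p)
im=snap('wrist','w4.png');s2=snap('side','s4.png');c=snap('scene','c4.png');np.savez('w4.npz',Rt=R,pt=p,**im);np.savez('s4.npz',**s2);np.savez('c4.npz',**c)
a=cv2.resize(c['frame'][130:230,260:360],None,fx=4,fy=4);b=cv2.resize(s2['frame'][120:220,350:450],None,fx=4,fy=4)
cv2.imwrite('pics/m4.png',np.hstack([a,b]))
E
```

```text
6.2333 [ 0.7490574   1.32902717 -0.20329448] 0.6512946402901129 [0.42919177 0.27041494 0.29005532]
```

View pics/m4.png

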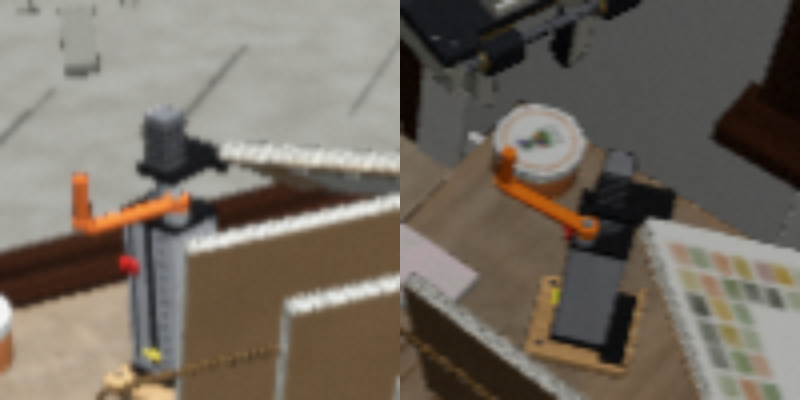

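View pics/w4.png

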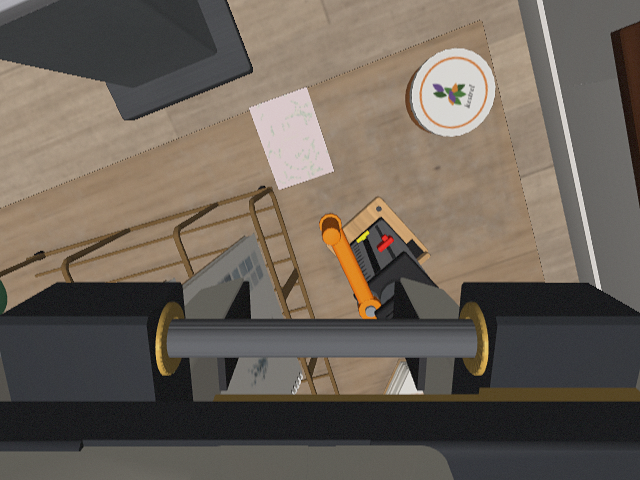

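```bash
python3 - <<'E'
from h import *
S=dict(np.load('c4.npz'));D=dict(np.load('s4.npz'));W=dict(np.load('w4.npz'))
X,e=tri((S,280,174.5),(D,377.2,158));print(X,e)
q=wplane(W,W['Rt'],W['pt'],330.5,231,.203);q2=wplane(W,W['Rt'],W['pt'],331,221,.203);print(q,q2)
h=np.array([.49975,.28237])
for x in (X,q,q2):
    v=x[:2]-h;print(np.linalg.norm(v),(np.arctan2(v[1],v[0])%6.283)-np.radians(115.2))
cv2.imwrite('pics/w4z.png',cv2.resize(W['frame'][190:320,310:450],None,fx=5,fy=5,interpolation=cv2.INTER_CUBIC))
# grip top from depth
for im,n in((S,'sc'),(D,'sd')):
    v,u=np.mgrid[:480,:640];z=im['depth'];K=im['intrinsics']
    P=(np.stack([(u-K[0,2])/K[0,0]*z,(v-K[1,2])/K[1,1]*z,z],-1)-im['t'])@im['R']
    k=(z>0)&(abs(P[...,0]-.503)<.04)&(abs(P[...,1]-.306)<.04)&(P[...,2]>.195)&(P[...,2]<.235)
    print(n,k.sum(),P[k].mean(0),P[k].min(0),P[k].max(0)); print(P[k&(P[...,2]>.217)].mean(0))
need([.503,.306,.29])
E
```

```text
[0.42732732 0.27725342 0.20178265] [np.float64(0.000733905503295321), np.float64(0.000733905503295391)]
[0.42346506 0.27801422 0.203     ] [0.41765934 0.2804411  0.203     ]
0.072603194406621 1.2013197007976797
0.07640919271462238 1.187824886027864
0.0821133142627507 1.1542809118245714
sc 124 [0.50047703 0.3013007  0.21074773] [0.48695794 0.28552952 0.19514673] [0.54156928 0.31665049 0.22555016]
[0.50050673 0.30271077 0.22171893]
sd 91 [0.5042884  0.30030109 0.21511906] [0.48882834 0.2896274  0.19597177] [0.54227652 0.31709009 0.22711299]
[0.50203947 0.3037389  0.22206295]
slide mm [-56.8  58.4  -0.6] jaw angle deg 69.79 pos [0.4295 0.2708 0.2891] zaxis [ 0.003  0.002 -1.   ]
```

View pics/w4z.png

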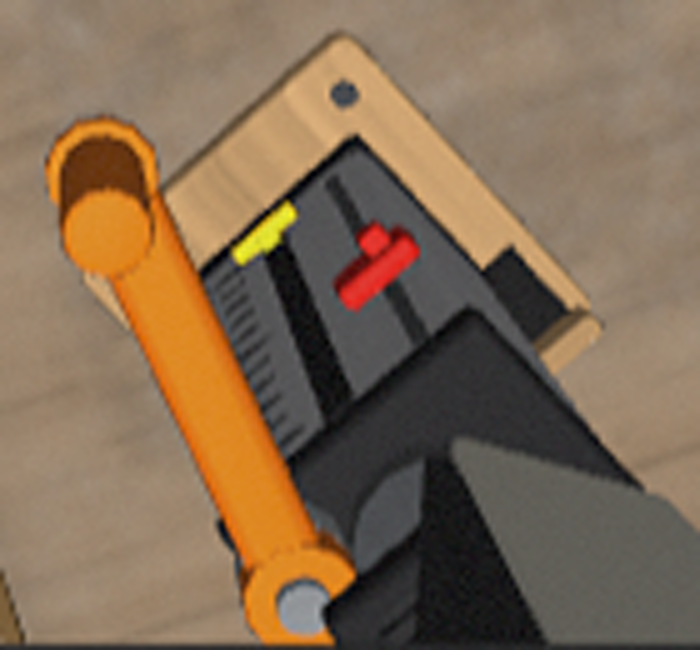

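```bash
python3 - <<'E'
from h import *
W=dict(np.load('w4.npz'));R,p=W['Rt'],W['pt']
q=wplane(W,R,p,331.4,236.4,.203);hh=[wplane(W,R,p,370.4,311,z) for z in(.167,.171,.175)]
print(q)
for h in hh:
    v=q-h;print(h,np.linalg.norm(v[:2]),(np.arctan2(v[1],v[0])%6.283)-np.radians(115.2))
# bar edges direction at z .167: left edge (112,285)->(235,545)?, right (165,205)->(305,510)
for a,b in (((112,285),(243,560)),((165,205),(318,530))):
    A=wplane(W,R,p,310+a[0]/5,190+a[1]/5,.167);B=wplane(W,R,p,310+b[0]/5,190+b[1]/5,.167);v=A-B;print('edge',(np.arctan2(v[1],v[0])%6.283)-np.radians(115.2))
A=wplane(W,R,p,310+345/5,190+33/5,.014);B=wplane(W,R,p,310+595/5,190+312/5,.014);v=B-A;print('base side edge (stand x) yaw',np.degrees(np.arctan2(v[1],v[0])))
E
```

```text
[0.42688127 0.27736722 0.203     ]
[0.49999874 0.28268412 0.167     ] 0.07331052285633664 1.2033774507959496
[0.49806919 0.2828405  0.171     ] 0.07139801066972053 1.2075219929017202
[0.49613964 0.28299688 0.175     ] 0.06948679240093589 1.2118946029567126
edge 1.212492382837016
edge 1.2175063683712137
base side edge (stand x) yaw 22.558936872496727
```

jog_arm([
  {"slide": [5, 5, 0], "roll": 0, "gripper": 0.4},
  {"slide": [5, 5, 20], "roll": 0, "gripper": 0.4},
  {"slide": [5, 5, 45], "roll": 0, "gripper": 0.4},
  {"slide": [5, 5, 75], "roll": 0, "gripper": 0.4},
  {"slide": [5, 5, 95], "roll": 0, "gripper": 0.4},
  {"slide": [5, 5, 108], "roll": 0, "gripper": 0.4},
  {"slide": [5, 5, 108], "roll": 0, "gripper": 0.4},
  {"slide": [5, 0, 108], "roll": 0, "gripper": 0.4},
  {"slide": [5, -5, 108], "roll": 0, "gripper": 0.4},
  {"slide": [5, -8, 108], "roll": 0, "gripper": 0.4},
])

```text
clock: 7.22
position: [0.4218, 0.2655, 0.1806]
ee_rot: [0.55, 3.091, 0.004]
force: [4.7, 10.3, -9.1]
width: 0.401
```

jog_arm([
  {"slide": [0, -1, 0], "roll": 0, "gripper": 0.4},
  {"slide": [0, -2, 0], "roll": 0, "gripper": 0.4},
  {"slide": [0, -3, 0], "roll": 0, "gripper": 0.4},
  {"slide": [0, -4, 0], "roll": 0, "gripper": 0.4},
  {"slide": [0, -5, 0], "roll": 0, "gripper": 0.4},
  {"slide": [0, -6, 0], "roll": 0, "gripper": 0.4},
  {"slide": [0, -7, 0], "roll": 0, "gripper": 0.4},
  {"slide": [0, -7, 0], "roll": 0, "gripper": 0.4},
  {"slide": [0, -7, 0], "roll": 0, "gripper": 0.4},
  {"slide": [0, -7, 0], "roll": 0, "gripper": 0.4},
])

```text
clock: 8.05
position: [0.422, 0.2646, 0.1817]
ee_rot: [0.545, 3.087, 0.018]
force: [12.6, 21.2, -17.3]
width: 0.399
```

jog_arm([
  {"slide": [0, 6, 0], "roll": 0, "gripper": 0.4},
  {"slide": [0, 9, 0], "roll": 0, "gripper": 0.4},
  {"slide": [0, 9, -10], "roll": 0, "gripper": 0.4},
  {"slide": [0, 9, -30], "roll": 0, "gripper": 0.4},
  {"slide": [0, 9, -55], "roll": 0, "gripper": 0.4},
  {"slide": [0, 9, -80], "roll": 0, "gripper": 0.5},
  {"slide": [0, 9, -100], "roll": 0, "gripper": 0.65},
  {"slide": [0, 9, -110], "roll": 0, "gripper": 0.65},
  {"slide": [0, 9, -110], "roll": 0, "gripper": 0.65},
  {"slide": [0, 9, -110], "roll": 0, "gripper": 0.65},
])

```text
clock: 8.88
position: [0.4217, 0.2665, 0.2898]
ee_rot: [0.55, 3.093, 0.001]
force: [0.5, -1.5, -0.2]
width: 0.645
```

```bash
python3 - <<'E'
from h import *
s,R,p=pose();print(s['force'],s['clock'])
im=snap('wrist','w5.png');np.savez('w5.npz',Rt=R,pt=p,**im)
cv2.imwrite('pics/w5z.png',cv2.resize(im['frame'][190:320,310:450],None,fx=5,fy=5,interpolation=cv2.INTER_CUBIC))
need([.5025,.305,.29])
E
```

```text
[ 0.5284766  -1.48646011 -0.19785275] 8.8833
slide mm [-62.8  64.2  -1.1] jaw angle deg 69.82 pos [0.4214 0.2664 0.289 ] zaxis [-0.001 -0.001 -1.   ]
```

View pics/w5z.png

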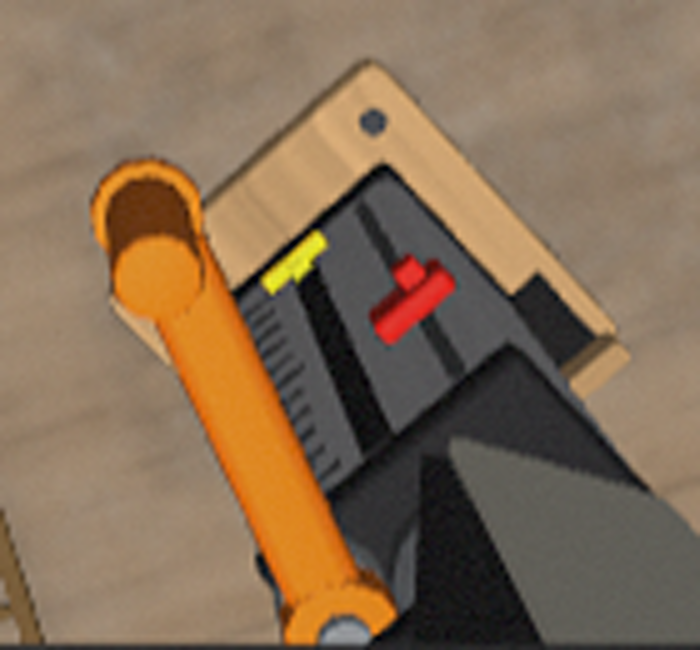

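jog_arm([
  {"slide": [-8, 8, 0], "roll": -0.1, "gripper": 0.65},
  {"slide": [-16, 16, 0], "roll": -0.2, "gripper": 0.65},
  {"slide": [-24, 25, 0], "roll": -0.3, "gripper": 0.65},
  {"slide": [-32, 33, 0], "roll": -0.4, "gripper": 0.65},
  {"slide": [-40, 41, 0], "roll": -0.5, "gripper": 0.65},
  {"slide": [-48, 50, 0], "roll": -0.6, "gripper": 0.65},
  {"slide": [-56, 58, 0], "roll": -0.7, "gripper": 0.65},
  {"slide": [-63, 65, 0], "roll": -0.79, "gripper": 0.65},
  {"slide": [-63, 65, 0], "roll": -0.79, "gripper": 0.65},
  {"slide": [-63, 65, 0], "roll": -0.79, "gripper": 0.65},
])

```text
clock: 9.77
position: [0.5029, 0.3057, 0.288]
ee_rot: [0.677, -3.065, 0.002]
force: [0.4, 0.1, -0.3]
width: 0.652
```

```bash
python3 - <<'E'
from h import *
need([.503,.3055,.187])
im=snap('wrist','w6.png');s2=snap('side','s6.png');c=snap('scene','c6.png');need([.503,.3055,.187]);print(arm.observe()['force'])
a=cv2.resize(c['frame'][130:230,260:360],None,fx=4,fy=4);b=cv2.resize(s2['frame'][120:220,350:450],None,fx=4,fy=4)
cv2.imwrite('pics/m6.png',np.hstack([a,b]))
E
```

```text
slide mm [-4.00e-01 -1.00e-01  1.01e+02] jaw angle deg 114.91 pos [0.5029 0.3057 0.288 ] zaxis [-0.002 -0.002 -1.   ]
slide mm [ -0.3  -0.5 102.2] jaw angle deg 114.97 pos [0.5026 0.3059 0.2892] zaxis [-0.001 -0.001 -1.   ]
[-0.06632126  0.15168269  0.06670825]
```

View pics/m6.png

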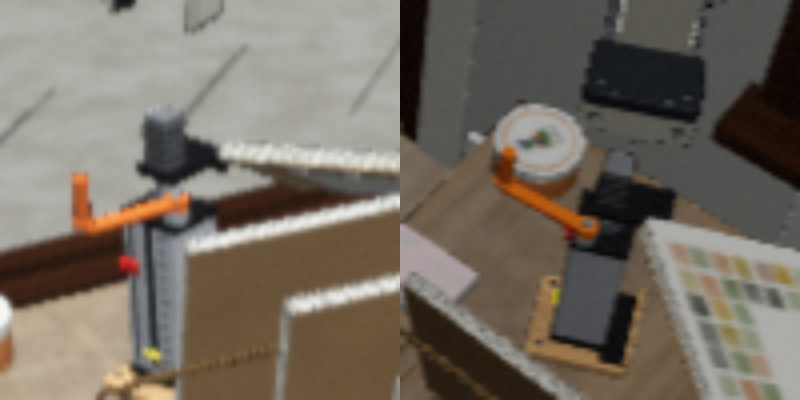

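View pics/w6.png

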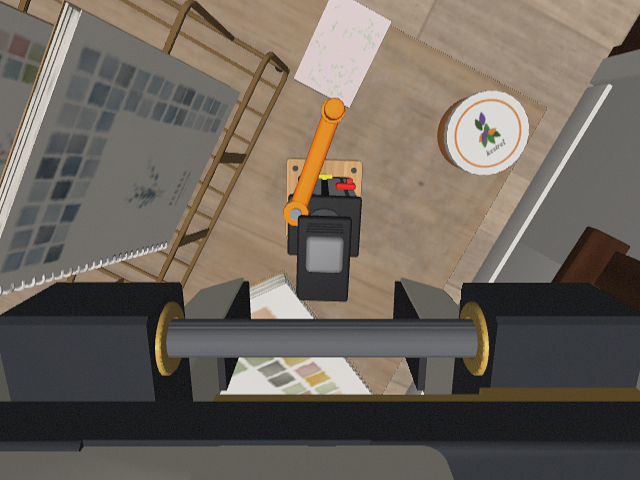

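```bash
python3 - <<'E'
from h import *
s,R,p=pose();im=arm.get_image('wrist')
cv2.imwrite('pics/w6z.png',cv2.resize(im['frame'][200:310,270:380],None,fx=5,fy=5,interpolation=cv2.INTER_CUBIC))
for u,v in ((307,236),(343,236),(307,272),(343,272),(325,254)):
    q=wplane(im,R,p,u,v,.222);print(q.round(4),(1000*R.T@(q-p)).round(1))
E
```

```text
[0.4968 0.2931 0.222 ] [10.6 -9.2 67.2]
[0.4882 0.3116 0.222 ] [10.6 11.2 67.2]
[0.5164 0.302  0.222 ] [-10.9  -9.4  67.2]
[0.5076 0.3209 0.222 ] [-10.9  11.5  67.2]
[0.5021 0.3068 0.222 ] [-0.   1.1 67.2]
```

View pics/w6z.png

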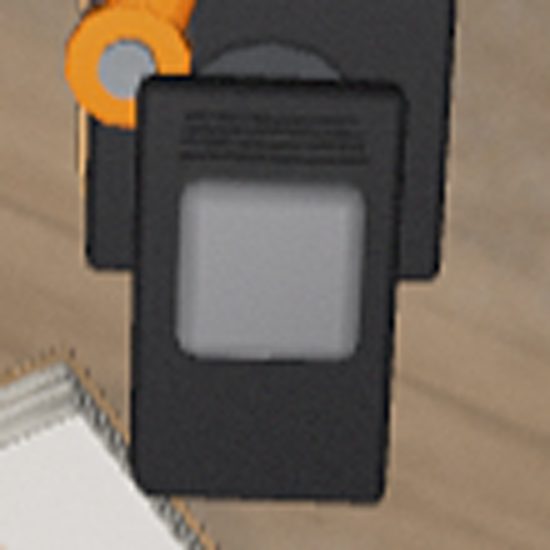

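jog_arm([
  {"slide": [0, 1, 15], "roll": 0, "gripper": 0.65},
  {"slide": [0, 1, 35], "roll": 0, "gripper": 0.65},
  {"slide": [0, 1, 60], "roll": 0, "gripper": 0.65},
  {"slide": [0, 1, 80], "roll": 0, "gripper": 0.65},
  {"slide": [0, 1, 93], "roll": 0, "gripper": 0.65},
  {"slide": [0, 1, 99], "roll": 0, "gripper": 0.65},
  {"slide": [0, 1, 99], "roll": 0, "gripper": 0.65},
  {"slide": [0, 1, 99], "roll": 0, "gripper": 0.2},
  {"slide": [0, 1, 99], "roll": 0, "gripper": 0.2},
  {"slide": [0, 1, 99], "roll": 0, "gripper": 0.15},
], newtons=40)

```text
clock: 10.8
position: [0.5035, 0.3076, 0.192]
ee_rot: [-0.682, 3.065, 0.001]
force: [0.2, 0.1, 0.1]
width: 0.48
```

jog_arm([
  {"slide": [0, 0, 0], "roll": 0, "gripper": 0.1},
  {"slide": [0, 0, 0], "roll": 0, "gripper": 0.1},
  {"slide": [0, 0, 0], "roll": 0, "gripper": 0.1},
  {"slide": [0, 0, 0], "roll": 0, "gripper": 0.1},
  {"slide": [0, 0, 0], "roll": 0, "gripper": 0.1},
  {"slide": [0, 0, 0], "roll": 0, "gripper": 0.1},
  {"slide": [0, 0, 0], "roll": 0, "gripper": 0.1},
  {"slide": [0, 0, 0], "roll": 0, "gripper": 0.1},
  {"slide": [0, 0, 0], "roll": 0, "gripper": 0.1},
  {"slide": [0, 0, 0], "roll": 0, "gripper": 0.1},
])

```text
clock: 11.63
position: [0.5031, 0.3074, 0.191]
ee_rot: [-0.683, 3.066, 0.001]
force: [-2.2, 0.4, 6.0]
width: 0.237
```

```bash
python3 - <<'E'
from h import *
s,R,p=pose();print(s['force'],s['ft_torque'],s['width'],p,s['clock'])
S=dict(np.load('scene0.npz'));D=dict(np.load('side0.npz'))
for n,im,ns in (('sc',snap('scene','c7.png'),S),('sd',snap('side','s7.png'),D)):
    box=(270,150,330,230) if n=='sc' else (360,145,430,220)
    for c,lo,hi in (('red',(0,150,100),(4,255,255)),('yellow',(24,120,120),(34,255,255))):
        print(n,c,blobs(im,lo,hi,box)[1])
E
```

```text
[-2.23604688  0.42241853  5.99420646] [ 0.17978511  0.33480839 -0.49217753] 0.2372079524284907 [0.503062   0.30737012 0.19099999] 11.6333
sc red [([290, 194, 4, 4, 15], [291.4, 195.6])]
sc yellow [([296, 217, 4, 4, 8], [298.0, 218.38])]
sd red [([391, 177, 2, 2, 3], [391.67, 177.33])]
sd yellow [([388, 192, 2, 4, 8], [388.5, 193.5])]
```

jog_arm([
  {"slide": [0, 0, -2], "roll": 0, "gripper": 0.1},
  {"slide": [0, 0, -6], "roll": 0, "gripper": 0.1},
  {"slide": [0, 0, -12], "roll": 0, "gripper": 0.1},
  {"slide": [0, 0, -20], "roll": 0, "gripper": 0.1},
  {"slide": [0, 0, -28], "roll": 0, "gripper": 0.1},
  {"slide": [0, 0, -36], "roll": 0, "gripper": 0.1},
  {"slide": [0, 0, -44], "roll": 0, "gripper": 0.1},
  {"slide": [0, 0, -50], "roll": 0, "gripper": 0.1},
  {"slide": [0, 0, -54], "roll": 0, "gripper": 0.1},
  {"slide": [0, 0, -55], "roll": 0, "gripper": 0.1},
], newtons=50)

```text
clock: 12.57
position: [0.5029, 0.3073, 0.2462]
ee_rot: [-0.683, 3.066, 0.0]
force: [3.6, 5.4, -8.6]
width: 0.235
```

```bash
python3 - <<'E'
from h import *
s,R,p=pose();print(s['force'],s['ft_torque'],s['width'],p,s['clock'])
ims={}
for n,box in (('scene',(270,150,330,230)),('side',(360,145,430,220)),('wrist',(250,100,420,300))):
    im=ims[n]=snap(n,n+'8.png')
    for c,lo,hi in (('red',(0,150,100),(4,255,255)),('yellow',(24,120,120),(34,255,255))):
        print(n,c,blobs(im,lo,hi,box)[1])
np.savez('w8.npz',Rt=R,pt=p,**ims['wrist'])
a=cv2.resize(ims['scene']['frame'][160:220,270:330],None,fx=6,fy=6,interpolation=cv2.INTER_CUBIC);b=cv2.resize(ims['side']['frame'][140:200,360:420],None,fx=6,fy=6,interpolation=cv2.INTER_CUBIC)
cv2.imwrite('pics/m8.png',np.hstack([a,b]))
W1,W4,W5=[dict(np.load(f)) for f in('w1.npz','w4.npz','w5.npz')]
def asc(W):
    H=W['hand_eye'];Rc=W['Rt']@H[:3,:3];o=W['pt']+W['Rt']@H[:3,3];W['R']=Rc.T;W['t']=-Rc.T@o;return W
W1,W4,W5=map(asc,(W1,W4,W5))
print('marker',tri((W1,270.6,267.4),(W4,385.2,243.6),(W5,392.4,250.4)))
print('pointer',tri((W1,267.4,257.6),(W4,363,236.6),(W5,369,242.6)))
S=dict(np.load('scene0.npz'));D=dict(np.load('side0.npz'))
print('all marker',tri((W1,270.6,267.4),(W4,385.2,243.6),(W5,392.4,250.4),(S,291.6,195.7),(D,392,177)))
print('all pointer',tri((W1,267.4,257.6),(W4,363,236.6),(W5,369,242.6),(S,297.8,218.5),(D,388.6,193.6)))
E
```

```text
[ 3.64241458  5.38757749 -8.56690553] [ 0.98241822 -0.6108914  -0.62420358] 0.235244591016341 [0.50293478 0.30729067 0.24621014] 12.5667
scene red [([290, 194, 4, 4, 15], [291.4, 195.6])]
scene yellow [([295, 201, 4, 3, 6], [296.83, 201.67])]
side red [([391, 177, 2, 2, 3], [391.67, 177.33])]
side yellow [([390, 182, 2, 4, 7], [390.43, 183.29])]
wrist red [([336, 183, 22, 14, 205], [347.31, 191.0])]
wrist yellow [([313, 186, 21, 7, 117], [323.19, 188.68])]
marker (array([0.47347367, 0.3122908 , 0.10755412]), [np.float64(0.00023790297873312128), np.float64(0.00021176175835346472), np.float64(4.011731507083278e-05)])
pointer (array([0.48011047, 0.29679976, 0.03994122]), [np.float64(0.00011574094038670924), np.float64(0.0002588365112363898), np.float64(0.0001518466320248336)])
all marker (array([0.47216832, 0.31223811, 0.10971451]), [np.float64(0.0010815286056748128), np.float64(0.0003814346055057269), np.float64(0.0005171641380868474), np.float64(0.0008824265982488342), np.float64(0.0011155201733235706)])
all pointer (array([0.47953816, 0.29680658, 0.04084932]), [np.float64(0.0005001358793524235), np.float64(9.992643733911018e-05), np.float64(0.00042561735062295015), np.float64(0.0005286946270246287), np.float64(0.0008171485586245346)])
```

View pics/m8.png

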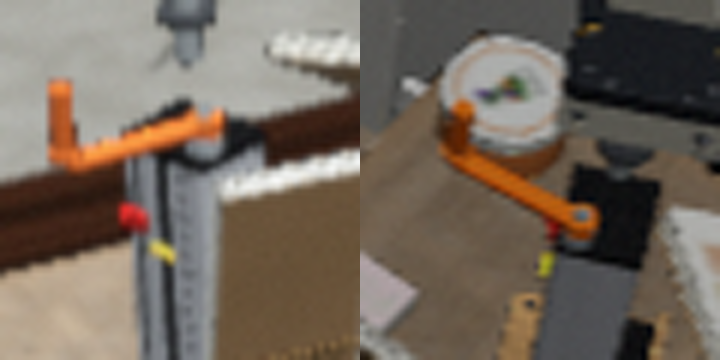

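View pics/wrist8.png

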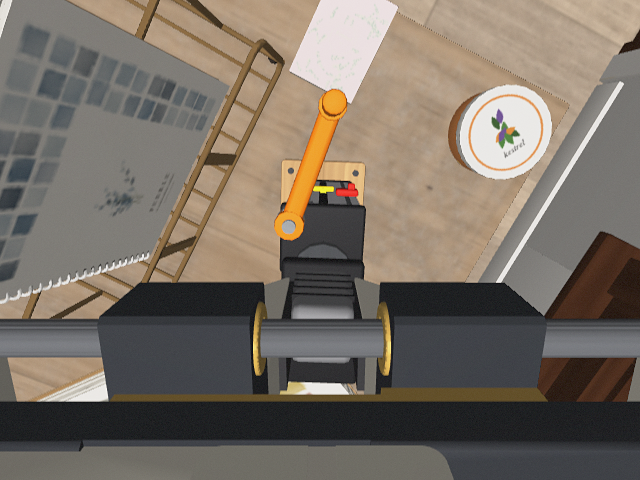

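jog_arm([
  {"slide": [0, 0, -2], "roll": 0, "gripper": 0.1},
  {"slide": [0, 0, -4], "roll": 0, "gripper": 0.1},
  {"slide": [0, 0, -6], "roll": 0, "gripper": 0.1},
  {"slide": [0, 0, -8], "roll": 0, "gripper": 0.1},
  {"slide": [0, 0, -10], "roll": 0, "gripper": 0.1},
  {"slide": [0, 0, -12], "roll": 0, "gripper": 0.1},
  {"slide": [0, 0, -13], "roll": 0, "gripper": 0.1},
  {"slide": [0, 0, -13], "roll": 0, "gripper": 0.1},
  {"slide": [0, 0, -13], "roll": 0, "gripper": 0.1},
  {"slide": [0, 0, -13], "roll": 0, "gripper": 0.1},
])

```text
clock: 13.55
position: [0.5029, 0.3073, 0.2581]
ee_rot: [0.683, -3.066, 0.0]
force: [3.9, 5.2, -8.0]
width: 0.241
```

```bash
cat > m.py <<'E'
from h import *
import sys
s,R,p=pose();print(s['force'],s['ft_torque'],s['width'],p,s['clock'])
ims={}
def soft(im,ch,box):
    x0,y0,x1,y1=box;f=im['frame'][y0:y1,x0:x1].astype(float);b,g,r=f[...,0],f[...,1],f[...,2]
    w=np.clip(r-np.maximum(g,b)-60,0,None)*(g<90) if ch=='red' else np.clip(np.minimum(r,g)-b-50,0,None)*(g>.72*r)
    v,u=np.mgrid[y0:y1,x0:x1]
    m=w>0; return (round((w*u).sum()/w.sum(),2),round((w*v).sum()/w.sum(),2),int(m.sum()))
res={}
for n,box in (('scene',(284,185,306,225)),('side',(384,165,397,200)),('wrist',(305,170,365,205))):
    im=ims[n]=snap(n,n+sys.argv[1]+'.png')
    res[n]=[soft(im,c,box) for c in('red','yellow')];print(n,res[n])
H=ims['wrist']['hand_eye'];Rc=R@H[:3,:3];o=p+R@H[:3,3];ims['wrist']['R']=Rc.T;ims['wrist']['t']=-Rc.T@o
for i,c in enumerate(('red','yellow')):
    print(c,'scene+side',tri(*[(ims[n],*res[n][i][:2]) for n in('scene','side')])[0].round(4),'all',tri(*[(ims[n],*res[n][i][:2]) for n in ims])[0].round(4))
# level check: cast each ray on front plane through pointer, normal = stand -x
n3=np.array([np.cos(np.radians(25)),np.sin(np.radians(25)),0])
for n in ims:
    P=[]
    for i in (0,1):
        o,d=ray(ims[n],*res[n][i][:2]);X0=np.array([.4795,.297,0]);P.append(o+d*((X0-o)@n3)/(d@n3))
    print(n,'on front plane red z %.4f yellow z %.4f'%(P[0][2],P[1][2]))
a=cv2.resize(ims['scene']['frame'][160:220,270:330],None,fx=6,fy=6,interpolation=cv2.INTER_CUBIC);b=cv2.resize(ims['wrist']['frame'][150:210,290:380],None,fx=6,fy=6,interpolation=cv2.INTER_CUBIC)
cv2.imwrite('pics/m%s.png'%sys.argv[1],np.hstack([a,b])[:,:800])
E
python3 m.py 9
```

```text
[ 3.85369095  5.23405023 -7.96929505] [ 1.08821499 -0.71899217 -0.65925442] 0.24141392971138034 [0.50289096 0.30725179 0.25812285] 13.55
scene [(np.float64(291.16), np.float64(194.64), 23), (np.float64(296.53), np.float64(198.46), 14)]
side [(np.float64(389.76), np.float64(173.8), 32), (np.float64(390.95), np.float64(181.43), 8)]
wrist [(np.float64(345.79), np.float64(188.64), 217), (np.float64(327.24), np.float64(187.38), 575)]
red scene+side [0.4649 0.3068 0.1198] all [0.4671 0.3094 0.1185]
yellow scene+side [0.4783 0.2963 0.107 ] all [0.4781 0.2982 0.1056]
scene on front plane red z 0.1117 yellow z 0.1056
side on front plane red z 3.9521 yellow z -0.2356
wrist on front plane red z 0.1048 yellow z 0.0980
```

View pics/m9.png

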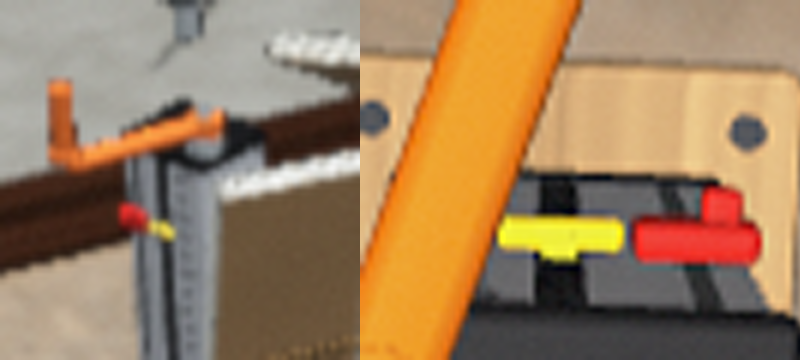

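```bash
cat > q.py <<'E'
from h import *
S=dict(np.load('scene0.npz'))
n3=np.array([np.cos(np.radians(25)),np.sin(np.radians(25)),0]);X0=np.array([.4795,.297,0])
def onp(u,v):
    o,d=ray(S,u,v);return o+d*((X0-o)@n3)/(d@n3)
def meas(fn,show=False):
    f=cv2.imread('pics/'+fn).astype(float);b,g,r=f[...,0],f[...,1],f[...,2]
    v,u=np.mgrid[:480,:640]
    w=np.clip(r-g-45,0,None);w[:190]=0;w[202:]=0;w[:,:286]=0;w[:,298:]=0
    R=((w*u).sum()/w.sum(),(w*v).sum()/w.sum())
    y=np.clip(g-b-45,0,None)*(r-g<60)*(g>100);y[:190]=0;y[224:]=0;y[:,:293]=0;y[:,302:]=0
    Y=((y*u).sum()/y.sum(),(y*v).sum()/y.sum())
    if show: print(w[190:202,286:298].astype(int));print(y[192:222,293:302].astype(int))
    a,c=onp(*R),onp(*Y);print(fn,np.round(R,2),np.round(Y,2),'red z %.4f yellow z %.4f'%(a[2],c[2]),(a-c).round(4))
if __name__=='__main__':
    meas('c7.png');meas('scene8.png');meas('scene9.png',True)
E
python3 q.py
```

```text
c7.png [291.58 195.49] [297.76 218.19] red z 0.1095 yellow z 0.0412 [-0.0077  0.0166  0.0682]
scene8.png [291.57 195.48] [296.79 201.43] red z 0.1095 yellow z 0.0962 [-0.0078  0.0168  0.0133]
[[  0   0   0   0   0   0   0   0   0   0   0   0]
 [  0   0   0   0   0   0   0   0   0   0   0   0]
 [  0   0   0   0   0   0   0   0   0   0   0   0]
 [  0   0   0   0   0   0   0   0   0   0   0   0]
 [  0   0   0   5  97 105  66  10   0   0   0   0]
 [  0   0   0  11 116 123 108  96  17   0   0   0]
 [  0   0   0   2  91  87  90 106  44   0   0   0]
 [  0   0   0   0  40  48  61  67  32   0   0   0]
 [  0   0   0   0   0   0   5  13   4   0   0   0]
 [  0   0   0   0   0   0   0   0   0   0   0   0]
 [  0   0   0   0   0   0   0   0   0   0   0   0]
 [  0   0   0   0   0   0   0   0   0   0   0   0]]
[[ 0  0  0  0  0  0  0  0  0]
 [ 0  0  0  0  0  0  0  0  0]
 [ 0  0  0  0  0  0  0  0  0]
 [ 0  0  0  0  0  0  0  0  0]
 [ 0  0  0  0  0  0  0  0  0]
 [ 0  0 51 52 65  0  0  0  0]
 [ 0  0 31 50 81 64  0  0  0]
 [ 0  0  0  0 36 49  0  0  0]
 [ 0  0  0  0  0  0  0  0  0]
 [ 0  0  0  0  0  0  0  0  0]
 [ 0  0  0  0  0  0  0  0  0]
 [ 0  0  0  0  0  0  0  0  0]
 [ 0  0  0  0  0  0  0  0  0]
 [ 0  0  0  0  0  0  0  0  0]
 [ 0  0  0  0  0  0  0  0  0]
 [ 0  0  0  0  0  0  0  0  0]
 [ 0  0  0  0  0  0  0  0  0]
 [ 0  0  0  0  0  0  0  0  0]
 [ 0  0  0  0  0  0  0  0  0]
 [ 0  0  0  0  0  0  0  0  0]
 [ 0  0  0  0  0  0  0  0  0]
 [ 0  0  0  0  0  0  0  0  0]
 [ 0  0  0  0  0  0  0  0  0]
 [ 0  0  0  0  0  0  0  0  0]
 [ 0  0  0  0  0  0  0  0  0]
 [ 0  0  0  0  0  0  0  0  0]
 [ 0  0  0  0  0  0  0  0  0]
 [ 0  0  0  0  0  0  0  0  0]
 [ 0  0  0  0  0  0  0  0  0]
 [ 0  0  0  0  0  0  0  0  0]]
scene9.png [291.57 195.48] [296.68 197.83] red z 0.1095 yellow z 0.1079 [-0.008   0.0172  0.0016]
```

jog_arm([
  {"slide": [0, 0, -1], "roll": 0, "gripper": 0.1},
  {"slide": [0, 0, -1], "roll": 0, "gripper": 0.1},
  {"slide": [0, 0, -1], "roll": 0, "gripper": 0.1},
  {"slide": [0, 0, -1], "roll": 0, "gripper": 0.1},
  {"slide": [0, 0, -1], "roll": 0, "gripper": 0.1},
  {"slide": [0, 0, -1], "roll": 0, "gripper": 0.1},
  {"slide": [0, 0, -1], "roll": 0, "gripper": 0.1},
  {"slide": [0, 0, -1], "roll": 0, "gripper": 0.1},
  {"slide": [0, 0, -1], "roll": 0, "gripper": 0.1},
  {"slide": [0, 0, -1], "roll": 0, "gripper": 0.1},
])

```text
clock: 14.53
position: [0.5029, 0.3073, 0.2591]
ee_rot: [0.683, -3.066, 0.0]
force: [2.5, 4.6, -9.1]
width: 0.24
```

```bash
python3 - <<'E'
from q import *
s,R,p=pose();print(s['force'],s['width'],p,s['clock'],abs(s['dq']).max())
im=snap('scene','scene10.png');d=snap('side','side10.png');meas('scene10.png')
a=cv2.resize(im['frame'][150:230,260:340],None,fx=5,fy=5,interpolation=cv2.INTER_CUBIC);b=cv2.resize(d['frame'][120:220,340:440],None,fx=4,fy=4)
cv2.imwrite('pics/m10.png',np.hstack([a,b]))
print(arm.observe()['position'])
E
```

```text
[ 2.46161477  4.58666698 -9.13109603] 0.23974252365450577 [0.50292681 0.30728479 0.25914543] 14.5333 0.0016537763328640048
scene10.png [291.5  195.45] [296.37 197.32] red z 0.1095 yellow z 0.1092 [-0.0077  0.0164  0.0003]
[0.50292623 0.30727748 0.25915032]
```

View pics/m10.png

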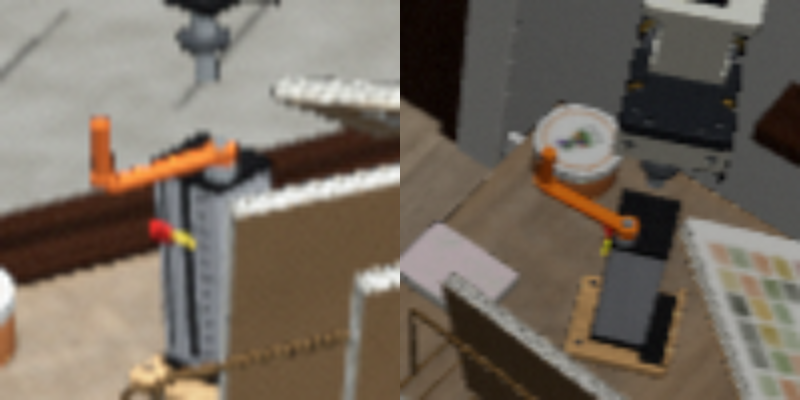

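```bash
python3 -c "
from cell import arm
s=arm.observe();print(s['force'],s['width'],s['position']);print(arm.sign_off())"
```

```text
[ 3.31127898  4.23486549 -9.88192582] 0.23740353910948395 [0.50292623 0.30727748 0.25915032]
the job is handed in; nothing more can be done
None
```

I opened the latch lever to its stop, then took the rod by its grey grip and drew it up 68 mm. I handed the job in at about 14.6 s, still holding the rod with a 50 N grip setting.

**Lever:** It came up hard against its stop at about 19 N. I pushed it once more to be sure, and it gave less than 1 mm as the force rose from about 11 to 25 N. The camera put its angle at 1.20–1.22 rad, a little under the nominal 1.25. I put that down to uncertainty in my estimates of the stand's yaw and the hinge position.

**Pointer and marker:**
- The scene camera showed them level to 0.3 mm, with the pointer at 109.2 mm and the marker at 109.5 mm.
- From the tool's travel, the pointer should be at about 108.1 mm. An earlier wrist-camera estimate put the marker at about 107.6 mm. So I trust the match to about 1–2 mm.
- The marker's position in the image did not change during the job.

**At hand-in:** The arm was still (joint speeds below 0.002 rad/s) and the grip showed no slip. The wrist felt about 9–10 N down, as expected from the rod's spring and weight. I saw no sign that the other things near the clamp were disturbed; I did not check the rest of the table.

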